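Vent a marinating tank and take off its cap of unknown thread hand

ROBOT

A 6-joint arm with a two-finger parallel gripper is mounted at the origin on the work surface. World frame = base frame: x ahead of the robot, y to its left, z up, the work surface at z = 0. Lengths are in m, angles in degrees, forces in N, time in s.
With the tool pointing down it reaches from about 0.275 to 0.825 m from the base axis. Payload 4.9 kg.
Tool frame: the origin (TCP) lies at the very end of the fingers, on their centre line; the grasp point (between the pads) lies 19 mm behind it; z points along the fingers, y is the direction in which the jaws open and shut (so a half turn about z gives the same grasp; the last joint's range is limited). The gripper opens to 85 mm and grips with 20 to 120 N. Pads are 22 mm wide; open, the fingers measure 114 mm over their backs; the gripper's body (76 mm by 85 mm) begins 54 mm behind the grasp point. The pads swing forward as they close: fully open they stand 13 mm farther back than shut.
Start: joints at [-7.689, 18.69, -11.035, 60.275, 0, 82.311], TCP at [0.55, 0, 0.231] pointing down, gripper open.
Joint ranges: [-152.03, 152.03], [-55.5, 102.48], [-74.3, 77.21], [-110.64, 120.58], [-84.22, 78.4], [-180, 180]. Speed limits (degrees/s): [147.25, 147.25, 180, 180, 180, 180].

INTERFACE

Orientations are given as [roll, pitch, yaw] about the fixed x, y, z axes, in that order (R = Rz(yaw) Ry(pitch) Rx(roll)).
In Python, from cell import robot gives the robot as it stands.
- The arm moves only by the tool drive_tool, never from a script. Its argument "commands" is a list of rows, each an object with "slide": the shift along the tool's x, y, z in mm, a list of three; "rotation": the turn, a rotation vector about the tool's x, y, z in degrees, a list of three; "claw": the finger opening in mm, from 0 to 85.4. A call has 1 to 10 rows; each row shifts and turns the commanded pose from where the row before left it, along the tool's axes as they then stand; what a row does not reach is not made up. A row lasts 1/8 s, in which the tool goes at most 62.5 mm and 10.7 degrees, less where a joint would pass 70% of its speed; a pose out of reach is approached as far as the arm can. A call with a gripper value outside its range is refused whole. The fingers move at their own pace and stop on an object; "newtons" is the grip in N (left out, the last holds). Time passes only in rows, so rows that do not move let the fingers close. It gives the time, the measured TCP pose, the force and the opening at its end, in the units of the state.
- robot.sense(): the state, without advancing time (a new reading comes with each control period).
- robot.capture(name): name is "scene" or "side" or "wrist"; returns a dict with "img" (384x512x3 uint8, red, green, blue), "range_z" (384x512 float32, m along the optical axis (not along the pixel's ray), 0 where there is no reading), "fx", "fy", "cx", "cy" (pixels), "origin" and "attitude" of the camera in the world. Camera axes: x right, y down, z forward; pixel columns grow to the right and rows downward; lengths in m; the calibration is good to about 2 mm. A picture is of the moment at which its call begins.
- robot.job_done(): hands the job in, once; it reports no verdict.
Trained networks look in a picture, given as the dict that the camera call returned (one of the last four; its "shot" number tells which), for a name from the list of things; names that differ only in an ending like _2 or _b are one class to them, and where a whole thing is asked for, a point or a joint stands for the part that bears it (a point fixed in the world has none). Each returns a list of dicts, best first, with "confidence" (0 to 1); they miss things now and then, are a little off and sometimes report something else, mostly with a low value. They report only what shows in the picture. A call takes as long as a camera call. They do not tell look-alikes from the thing itself.
- robot.find_in(picture, target): "xyz" ([x, y, z] in m, in world coordinates, good to about 4 mm: the middle of the surface that is visible of it).
- robot.trace(picture, target): "pixels" (384x512 bool, what is visible of it).
The state is a dict: "time_s": time; "joint_positions": joint angles; "qvel": joint speeds; "effort": joint torques, N m; "position": TCP position; "tool_rot": TCP orientation; "ft_force": force on the tool from outside, world axes, zero at the start; "wrist_torque": the same for the moment, N m; "opening": opening from 0.0 (shut) to 1.0 (fully open).
Only numpy, scipy, OpenCV 4.12 (cv2) and the standard library are available. Lean on these libraries where they do the work, as an engineer would, in place of code of your own. Each camera call takes 0.05 s, during which the arm holds its last target.

TASK

Vent the small steel marinating tank by pulling the black knob on its vent block all the way out, then push that knob fully home again. Only then take off the tank's cap: its quick thread may be left- or right-handed, so try which way it loosens, turn it that way until it is free and lift it off. Finish while still holding the cap upright and still, about 10 cm above its seat and right over the open mouth so that it drips back in; leave everything else on the counter where it is.

Things in the scene. Friction and masses are not known exactly. Their poses are not given: they have to be found in the camera images.
- tank: Fixed squat round steel tank, 170 mm diameter, shoulder 100 mm high, neck 72 mm outside and 60 mm inside, rim 132 mm above the counter. Origin: on the tank's axis at the counter; z up. On its -y side, centred at (0, -125 mm), is its vent block, 56 (x) by 50 (y) by 116 mm high with a 20 mm stub on top; the vent knob slides out of it along the tank's -y.
- mouth (a point): Centre of the neck's opening, on the tank's axis at the rim. Thread of the cap: either hand, unseen, changes from start to start. Turned the wrong way the cap meets a hard stop after 5 to 16 degrees. Turned the right way it goes easily (under 0.3 N m), without climbing, is free after 50 degrees and lifts straight out anywhere from 55 to 100 degrees. Before that it has only 2 mm of play upwards.
- vent (a joint): Slide of the vent knob in m: 0 is home (pushed in), 0.040 is fully out (away from the block, the tank's -y). It is detented: it stays at either end, takes about 7 N to move off it, and snaps to the far end once past the middle. It starts home.
- vent_knob (a point): Centre of the vent knob: a black cylinder of 26 mm diameter and 24 mm length with its axis along the tank's y, on a 10 mm rod, 95 mm above the counter. At home there is a 26 mm gap between the block and the knob's inner face (20 mm beyond a thin collar). Axes as the tank's. Can be pinched from above across the tank's x, free all around.
- cap: Loose steel cap, 0.35 to 0.65 kg, seated on the neck: flange of 76 mm diameter, 8 mm thick, with an upright round black grip of 36 mm diameter from 8 to 44 mm above the flange's underside. Origin: on the axis at the flange's underside; z up. A plug and cross lug reach 28 mm down into the neck. A small rib on the flange marks the cap's x, which starts within 3 degrees of the tank's x.
- cap_grip (a point): Where to grip the cap: centre of its round grip, on the axis, 28 mm above the flange's underside; any yaw will do. Forced against the stop, the grip slips in the fingers. Axes as the cap's.
- jar: Bystander: small closed jar, 42 mm diameter, 70 mm high, standing near the vent block. Origin at the centre of its underside.
- cutter: Bystander: steel ring cutter, 60 mm diameter, 35 mm high, on the robot's side of the vent block. Origin at the centre of its underside.
- bowl: Bystander: white bowl, 120 mm diameter, 50 mm high. Origin at the centre of its underside.
- pan: Bystander: shallow steel pan 170 by 230 by 30 mm. Origin at the centre of its underside.
- spatula: Bystander: spatula lying flat on the counter. Origin on its underside.
- bottle: Bystander: amber bottle, 60 mm diameter, 180 mm high. Origin at the centre of its underside.
- beaker: Bystander: white plastic beaker, 70 mm diameter, 80 mm high. Origin at the centre of its underside.
Mind the look-alikes: they are no part of the job. What is shaped like the cap but green is not meant.

How it is judged:
By the outcome, as a careful person would: the job done as asked, in the order asked, and still so for the second after the job is handed in, while the arm keeps its last pose, push and grip.
It also fails if it takes over 64 s, if anything falls off the work surface, if the arm or the gripper's body presses on something with over 40 N, if the wrist force passes 120 N, or if a joint passes its speed limit or range.

## Working session

There is one attempt and no reset: what is moved stays moved. The work goes in short steps, Python scripts to look and compute and a tool call to move; the robot and the scene stay as the last step left them, time stands still between calls to the robot, and variables do not carry over. Pictures are saved under pics/ and viewed, and the job is handed in when it is done.

Besides the shell and the picture viewer there is one more tool, called after "Request:" as name(argument=value, ...) on one line, values as JSON. drive_tool: Moves the arm, as the interface text tells. Its arguments: {"type":"object","properties":{"commands":{"type":"array","items":{"type":"object","properties":{"slide":{"type":"array","items":{"type":"number"}},"rotation":{"type":"array","items":{"type":"number"}},"claw":{"type":"number"}}}},"newtons":{"type":"number"}},"required":["commands"]}

```bash
ls; mkdir -p pics; python3 - <<'E'
from cell import robot
import cv2
print(robot.sense())
for n in ["scene","side","wrist"]:
    p=robot.capture(n); cv2.imwrite(f"pics/{n}0.png",p["img"][:,:,::-1])
    print(n,p["origin"],p["attitude"],p["fx"],p["cx"],p["cy"])
    for t in ["tank","cap","vent_knob","jar","cutter","bottle"]:
        r=robot.find_in(p,t); print(t,[(x["xyz"],x["confidence"]) for x in r][:4])
E
```

```text
pics
{'time_s': 0.0, 'joint_positions': array([-7.68780646e+00,  1.87309691e+01, -1.10906462e+01,  6.02751720e+01,
       -4.55001346e-04,  8.23128047e+01]), 'qvel': array([-0.03179574, -0.02340871,  0.06541502,  0.08336625,  0.01647082,
       -0.09308982]), 'effort': array([-1.24197268e-03, -4.43398941e+01,  2.62443137e+01,  1.56443648e-02,
       -1.97191571e-04, -6.55614656e-06]), 'position': array([5.49428547e-01, 9.85146692e-05, 2.30522343e-01]), 'tool_rot': array([-1.79904022e+02, -1.24958047e-02,  8.99993787e+01]), 'ft_force': array([ 0.66818765,  0.68279383, -0.7387411 ]), 'wrist_torque': array([-0.03823943, -0.04518556,  0.02062557]), 'opening': 1.0023780331390728}
scene [1.3257134  0.49266983 0.67685343] [-122.327236      0.68087764  118.80308053] 354.69974614341425 249.85997879472964 192.2848190031895
tank [([0.6337, 0.1322, 0.0851], 0.6)]
cap [([0.4367, 0.2149, 0.0358], 0.73), ([0.6139, 0.3176, 0.0367], 0.68), ([0.6066, 0.1369, 0.1393], 0.58), ([0.4317, 0.1139, 0.0437], 0.46)]
vent_knob []
jar [([0.7182, -0.0098, 0.0465], 0.9)]
cutter [([0.4774, -0.0169, 0.0223], 0.68)]

[... 329 characters left out ...]
t_knob []
jar [([0.7004, -0.0041, 0.0489], 0.71)]
cutter [([0.4997, -0.0004, 0.0218], 0.68), ([0.5848, 0.1628, 0.0962], 0.47), ([0.7208, 0.3093, 0.0461], 0.22)]
bottle [([0.6618, -0.3351, 0.1169], 0.85), ([0.592, 0.1696, 0.0952], 0.41)]
wrist [0.54934795 0.08241024 0.37470384] [ 1.61139076e+02  1.63041379e-02 -7.76284774e-02] 322.35981397833245 255.60457522906404 191.90312282272362
tank [([0.5971, 0.0768, 0.0993], 0.94)]
cap [([0.5922, 0.1096, 0.14], 0.74), ([0.4255, 0.1033, 0.0333], 0.56)]
vent_knob [([0.6056, -0.0547, 0.1021], 0.86)]
jar [([0.6963, -0.0124, 0.066], 0.67)]
cutter [([0.4983, -0.0168, 0.0281], 0.65)]
bottle [([0.6678, -0.3244, 0.0119], 0.51), ([0.6966, -0.0106, 0.0686], 0.4)]
```

View pics/scene0.png

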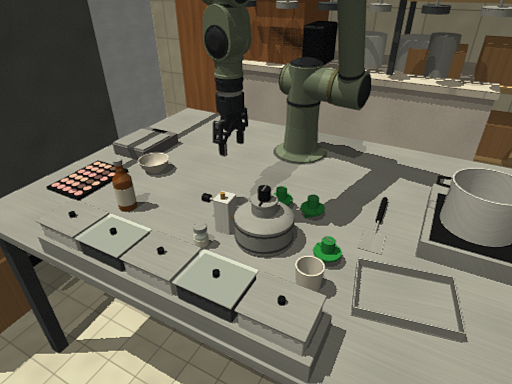

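View pics/side0.png

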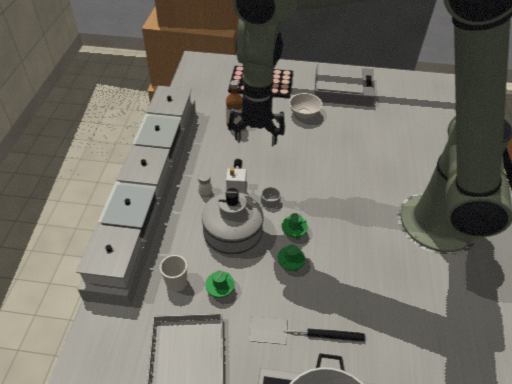

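View pics/wrist0.png

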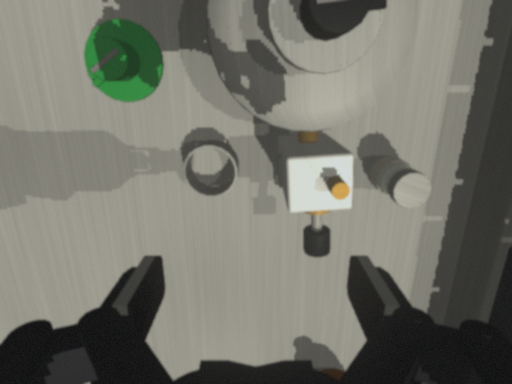

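The steel cap on the tank (scene (264,193), side (233,197), wrist (335,10)) is the target. Its look-alikes are three green caps at scene (283,195), (312,205) and (327,250). The black vent knob is at wrist (317,240), with the jar on the +x side of the block and the cutter on its −x side. Next I'll measure it all from depth.

```bash
cat > h.py <<'E'
import numpy as np, cv2
from scipy.spatial.transform import Rotation as R
from scipy.optimize import least_squares
from cell import robot
def cloud(p):
    z=p["range_z"].astype(float); v,u=np.indices(z.shape)
    c=np.stack([(u-p["cx"])/p["fx"]*z,(v-p["cy"])/p["fy"]*z,z],-1)
    w=c@R.from_euler("xyz",p["attitude"],degrees=True).as_matrix().T+p["origin"]
    w[z==0]=np.nan
    return w
def circ(P,r=None):
    f=(lambda q:np.hypot(P[:,0]-q[0],P[:,1]-q[1])-(q[2] if r is None else r))
    s=least_squares(f,[*P.mean(0)[:2],r or .04],loss="soft_l1",f_scale=.002); return s.x, np.sqrt(np.mean(s.fun**2))
E
python3 - <<'E'
from h import *
for n in ["scene","side","wrist"]:
    p=robot.capture(n); w=cloud(p); np.save(f"pics/w_{n}",w)
    # tank body side between z .02...09
    P=w.reshape(-1,3); P=P[~np.isnan(P[:,0])]
    near=np.hypot(P[:,0]-.595,P[:,1]-.125)
    b=P[(near<.11)&(P[:,2]>.03)&(P[:,2]<.085)]
    if len(b)>30: print(n,"body",len(b),circ(b))
    f=P[(near<.06)&(P[:,2]>.134)&(P[:,2]<.147)]
    if len(f)>30: print(n,"flange",len(f),f.min(0),f.max(0),np.median(f,0))
    g=P[(near<.05)&(P[:,2]>.152)&(P[:,2]<.172)]
    if len(g)>10: print(n,"grip",len(g),circ(g,.018),f"top {P[near<.03][:,2].max():.3f}")
    t=P[(abs(P[:,0]-.605)<.05)&(abs(P[:,1])<.05)&(abs(P[:,2]-.116)<.005)]
    if len(t)>10: 
        print(n,"blocktop",len(t),t.mean(0),cv2.minAreaRect((t[:,:2]*1000).astype(np.float32)))
    k=P[(abs(P[:,0]-.605)<.035)&(P[:,1]>-.085)&(P[:,1]<-.03)&(P[:,2]>.08)&(P[:,2]<.112)]
    if len(k): print(n,"knob",len(k),k.min(0),k.max(0),np.median(k,0))
E
python3 - <<'E'
import cv2
a=cv2.imread("pics/scene0.png")[170:270,180:310]
cv2.imwrite("pics/crop0.png",cv2.resize(a,None,fx=5,fy=5,interpolation=cv2.INTER_CUBIC))
E
```

```text
scene body 1132 (array([0.5866273 , 0.12038982, 0.09414446]), np.float64(0.003724527635723024))
scene flange 264 [0.56218607 0.09137906 0.1342338 ] [0.63538276 0.16484882 0.14668052] [0.61103005 0.1378213  0.13843618]
scene grip 86 (array([0.59480385, 0.12680655, 0.018     ]), np.float64(0.0012031005890543694)) top 0.177
scene blocktop 156 [0.60898097 0.00636157 0.11427044] ((604.2631225585938, 2.4524974822998047), (59.35245132446289, 49.384124755859375), 4.509559154510498)
scene knob 89 [ 0.59852859 -0.07176532  0.08440523] [ 0.62290372 -0.03551307  0.10728177] [ 0.61499142 -0.0550386   0.09880714]
side body 805 (array([0.59505427, 0.11931813, 0.09055001]), np.float64(0.0029420306115024958))
side flange 339 [0.55635197 0.09496132 0.13408092] [0.63115966 0.16598013 0.14627896] [0.58886276 0.14064404 0.1399869 ]
side grip 69 (array([0.59467044, 0.12556334, 0.018     ]), np.float64(0.0016063638063900407)) top 0.180
side blocktop 218 [0.60020229 0.00705423 0.11582923] ((602.51953125, 3.1266860961914062), (55.951751708984375, 53.2759895324707), 3.1162984371185303)
side knob 77 [ 0.59419772 -0.0728263   0.08777392] [ 0.6201295  -0.03506254  0.11102586] [ 0.60614857 -0.05300062  0.10311923]
wrist body 1066 (array([0.59715944, 0.11058605, 0.08370966]), np.float64(0.006102886419542428))
wrist flange 4750 [0.55675912 0.0881323  0.13423471] [0.63192092 0.132047   0.14695558] [0.58915375 0.10851548 0.14068997]
wrist grip 368 (array([0.59486683, 0.12624334, 0.018     ]), np.float64(0.00017878537192446433)) top 0.180
wrist blocktop 3397 [0.60077942 0.00389779 0.11639971] ((603.17822265625, 1.638906478881836), (56.17808532714844, 50.317020416259766), 3.901613473892212)
wrist knob 922 [ 0.59427967 -0.07323897  0.08543148] [ 0.61921063 -0.03000918  0.11013539] [ 0.60517214 -0.0544717   0.10426245]
```

View pics/crop0.png

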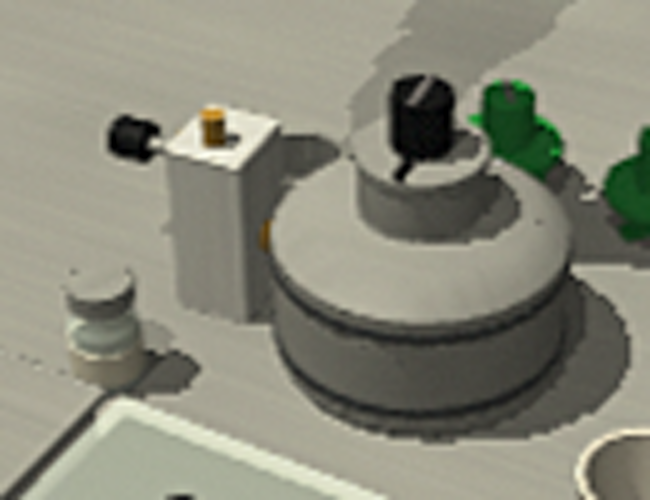

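Depth fits agree. The cap axis is at (0.5948, 0.1262) and the tank yaw is about +3.9°. The knob centre should be at (0.607, −0.061, 0.095), and its measured extents match. I'll move above the knob.

Request:
drive_tool(commands=[{"slide": [-20, 19, 0], "claw": 60}, {"slide": [-20, 19, 0], "claw": 60}, {"slide": [-21.5, 20, 0], "claw": 60}, {"rotation": [0, 0, -3.9], "claw": 60}, {"slide": [0, 0, 40], "claw": 60}, {"slide": [0, 0, 30], "claw": 60}, {"slide": [0, 0, 0], "claw": 60}, {"slide": [0, 0, 0], "claw": 60}], newtons=50)

```text
$.commands[0]: bad value
```

```bash
python3 - <<'E'
from h import *
p=robot.capture("wrist"); cv2.imwrite("pics/wrist1.png",p["img"][:,:,::-1])
s=robot.sense(); print(s["position"],s["tool_rot"],s["opening"])
w=cloud(p);P=w.reshape(-1,3); P=P[~np.isnan(P[:,0])]
k=P[(abs(P[:,0]-.607)<.022)&(P[:,1]>-.09)&(P[:,1]<-.047)&(P[:,2]>.08)&(P[:,2]<.112)]
print(len(k),k.min(0),k.max(0))
E
```

```text
[ 5.50021077e-01 -1.10951824e-05  2.31275005e-01] [-1.79999831e+02 -1.41987363e-04  8.99983305e+01] 1.000908038424469
773 [ 0.5943464  -0.07320857  0.08377029] [ 0.61891372 -0.04704382  0.10996138]
```

View pics/wrist1.png

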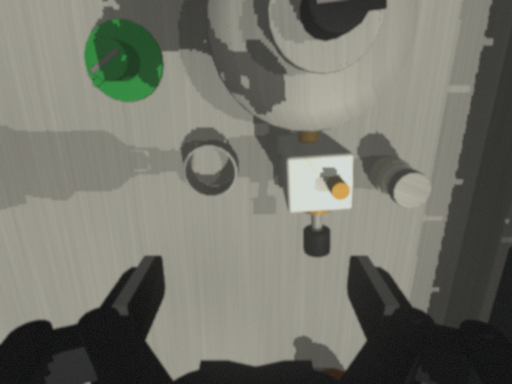

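The call was refused and the picture is unchanged (knob still at (317,240)). I'll retry with all the fields given in each row.

Request:
drive_tool(commands=[{"slide": [-20, 19, 0], "rotation": [0, 0, 0], "claw": 60}, {"slide": [-20, 19, 0], "rotation": [0, 0, 0], "claw": 60}, {"slide": [-21.5, 19.5, 0], "rotation": [0, 0, 0], "claw": 60}, {"slide": [0, 0, 0], "rotation": [0, 0, -3.9], "claw": 60}, {"slide": [0, 0, 40], "rotation": [0, 0, 0], "claw": 60}, {"slide": [0, 0, 30], "rotation": [0, 0, 0], "claw": 60}, {"slide": [0, 0, 0], "rotation": [0, 0, 0], "claw": 60}, {"slide": [0, 0, 0], "rotation": [0, 0, 0], "claw": 60}], newtons=50)

```text
time_s: 2.25
position: [0.6082, -0.0616, 0.1624]
tool_rot: [179.9, 0.0, 93.9]
ft_force: [0.3, 0.5, 0.7]
opening: 0.703
```

```bash
python3 - <<'E'
from h import *
p=robot.capture("wrist"); cv2.imwrite("pics/wrist2.png",p["img"][:,:,::-1])
s=robot.sense(); print(s["position"],s["tool_rot"],s["opening"])
w=cloud(p);P=w.reshape(-1,3); P=P[~np.isnan(P[:,0])]
k=P[(abs(P[:,0]-.607)<.022)&(P[:,1]>-.09)&(P[:,1]<-.047)&(P[:,2]>.08)&(P[:,2]<.112)]
print(len(k),k.min(0),k.max(0))
E
```

```text
[ 0.60860162 -0.06169531  0.16290487] [1.79864894e+02 4.08136650e-02 9.39028583e+01] 0.7025615332851984
1439 [ 0.5945559  -0.07378149  0.0865524 ] [ 0.62099753 -0.04708262  0.10975911]
```

View pics/wrist2.png

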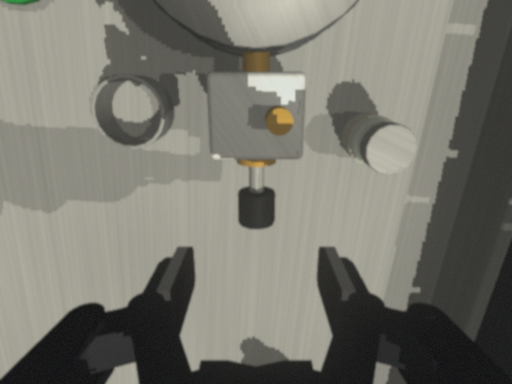

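The knob, at (257,207), is centred between the fingers at x = 193 and 320, and aligned in yaw. Next I descend and grip.

Request:
drive_tool(commands=[{"slide": [0, 0, 30], "rotation": [0, 0, 0], "claw": 60}, {"slide": [0, 0, 30], "rotation": [0, 0, 0], "claw": 60}, {"slide": [0, 0, 24], "rotation": [0, 0, 0], "claw": 60}, {"slide": [0, 0, 0], "rotation": [0, 0, 0], "claw": 60}, {"slide": [0, 0, 0], "rotation": [0, 0, 0], "claw": 10}, {"slide": [0, 0, 0], "rotation": [0, 0, 0], "claw": 10}, {"slide": [0, 0, 0], "rotation": [0, 0, 0], "claw": 10}, {"slide": [0, 0, 0], "rotation": [0, 0, 0], "claw": 10}, {"slide": [0, 0, 0], "rotation": [0, 0, 0], "claw": 10}, {"slide": [0, 0, 0], "rotation": [0, 0, 0], "claw": 10}], newtons=50)

```text
time_s: 3.55
position: [0.6087, -0.0618, 0.0793]
tool_rot: [179.8, 0.1, 93.9]
ft_force: [-1.3, -0.1, 6.0]
opening: 0.286
```

Request:
drive_tool(commands=[{"slide": [-8, 0, 0], "rotation": [0, 0, 0], "claw": 10}, {"slide": [-8, 0, 0], "rotation": [0, 0, 0], "claw": 10}, {"slide": [-8, 0, 0], "rotation": [0, 0, 0], "claw": 10}, {"slide": [-8, 0, 0], "rotation": [0, 0, 0], "claw": 10}, {"slide": [-8, 0, 0], "rotation": [0, 0, 0], "claw": 10}, {"slide": [-2, 0, 0], "rotation": [0, 0, 0], "claw": 10}, {"slide": [0, 0, 0], "rotation": [0, 0, 0], "claw": 10}, {"slide": [0, 0, 0], "rotation": [0, 0, 0], "claw": 10}], newtons=50)

```text
time_s: 4.55
position: [0.6115, -0.1018, 0.0792]
tool_rot: [179.8, -0.2, 94.0]
ft_force: [-1.4, 4.6, 7.2]
opening: 0.288
```

```bash
python3 - <<'E'
from h import *
p=robot.capture("wrist"); cv2.imwrite("pics/wrist3.png",p["img"][:,:,::-1])
s=robot.sense(); print(s["position"],s["tool_rot"],s["opening"],s["ft_force"])
w=cloud(p);P=w.reshape(-1,3); P=P[~np.isnan(P[:,0])]
k=P[(abs(P[:,0]-.610)<.012)&(P[:,1]>-.13)&(P[:,1]<-.03)&(P[:,2]>.07)&(P[:,2]<.112)]
print(len(k),k.min(0),k.max(0))
E
```

```text
[ 0.61146386 -0.10182855  0.07927341] [ 1.79816267e+02 -1.52768739e-01  9.39599787e+01] 0.2827014654712417 [-1.45071535  5.50592563  8.2522387 ]
6802 [ 0.59801244 -0.11444588  0.08410521] [ 0.62199942 -0.0300136   0.11175857]
```

View pics/wrist3.png

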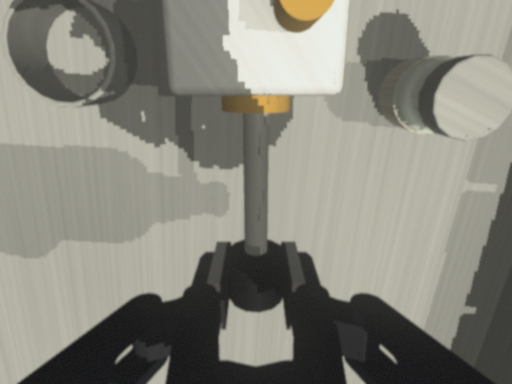

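The knob sits in the pads at (257,275) with the rod pulled well out. Its outer face moved about 41 mm. I'll pull slightly more against the stop to be sure, then push it home.

Request:
drive_tool(commands=[{"slide": [-2, 0, 0], "rotation": [0, 0, 0], "claw": 10}, {"slide": [0, 0, 0], "rotation": [0, 0, 0], "claw": 10}, {"slide": [0, 0, 0], "rotation": [0, 0, 0], "claw": 10}])

```text
time_s: 4.97
position: [0.6114, -0.1018, 0.0792]
tool_rot: [179.8, -0.4, 94.0]
ft_force: [-1.4, 10.6, 8.8]
opening: 0.29
```

It's at the hard stop: the force rises with no motion. Now the push home.

Request:
drive_tool(commands=[{"slide": [8, 0, 0], "rotation": [0, 0, 0], "claw": 10}, {"slide": [8, 0, 0], "rotation": [0, 0, 0], "claw": 10}, {"slide": [8, 0, 0], "rotation": [0, 0, 0], "claw": 10}, {"slide": [8, 0, 0], "rotation": [0, 0, 0], "claw": 10}, {"slide": [8, 0, 0], "rotation": [0, 0, 0], "claw": 10}, {"slide": [4, 0, 0], "rotation": [0, 0, 0], "claw": 10}, {"slide": [2, 0, 0], "rotation": [0, 0, 0], "claw": 10}, {"slide": [0, 0, 0], "rotation": [0, 0, 0], "claw": 10}, {"slide": [0, 0, 0], "rotation": [0, 0, 0], "claw": 10}])

```text
time_s: 6.1
position: [0.6087, -0.0618, 0.0793]
tool_rot: [179.9, 0.3, 93.8]
ft_force: [-2.0, -5.2, 5.6]
opening: 0.286
```

Request:
drive_tool(commands=[{"slide": [2, 0, 0], "rotation": [0, 0, 0], "claw": 10}, {"slide": [0, 0, 0], "rotation": [0, 0, 0], "claw": 10}, {"slide": [-3, 0, 0], "rotation": [0, 0, 0], "claw": 10}, {"slide": [0, 0, 0], "rotation": [0, 0, 0], "claw": 60}, {"slide": [0, 0, 0], "rotation": [0, 0, 0], "claw": 60}, {"slide": [0, 0, 0], "rotation": [0, 0, 0], "claw": 60}, {"slide": [0, 0, -30], "rotation": [0, 0, 0], "claw": 60}, {"slide": [0, 0, -50], "rotation": [0, 0, 0], "claw": 60}, {"slide": [0, 0, -50], "rotation": [0, 0, 0], "claw": 60}, {"slide": [0, 0, -40], "rotation": [0, 0, 0], "claw": 60}])

```text
time_s: 7.35
position: [0.6077, -0.0603, 0.2494]
tool_rot: [179.9, 0.0, 93.9]
ft_force: [-0.7, -0.2, 0.4]
opening: 0.702
```

```bash
python3 - <<'E'
from h import *
p=robot.capture("wrist"); cv2.imwrite("pics/wrist4.png",p["img"][:,:,::-1])
s=robot.sense(); print(s["time_s"],s["position"],s["tool_rot"],s["opening"],s["ft_force"],s["joint_positions"])
w=cloud(p);P=w.reshape(-1,3); P=P[~np.isnan(P[:,0])]
k=P[(abs(P[:,0]-.607)<.022)&(P[:,1]>-.13)&(P[:,1]<-.047)&(P[:,2]>.08)&(P[:,2]<.112)]
print(len(k),k.min(0),k.max(0))
near=np.hypot(P[:,0]-.595,P[:,1]-.126)
g=P[(near<.05)&(P[:,2]>.152)&(P[:,2]<.172)]
if len(g)>10: print("grip",len(g),circ(g,.018))
E
```

```text
7.4 [ 0.60999844 -0.06078535  0.25498764] [1.79502763e+02 1.43857945e-01 9.39207790e+01] 0.7016113523767953 [0.72193989 0.32043821 3.49011326] [-1.25879744e+01  2.43297566e+01  8.56268217e-01  6.60088937e+01
  3.37187581e-03  7.34906376e+01]
756 [ 0.59450721 -0.07349351  0.08770033] [ 0.62068578 -0.04704223  0.11042132]
```

View pics/wrist4.png

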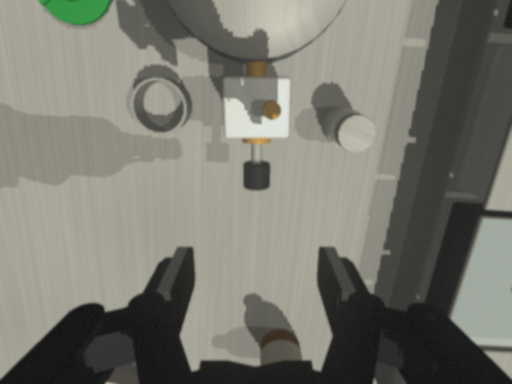

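The knob is home: (257,175) in the picture, outer face at y = −0.0735, as at the start. Now over the cap.

Request:
drive_tool(commands=[{"slide": [37.5, -0.4, 0], "rotation": [0, 0, 0], "claw": 70}, {"slide": [37.5, -0.4, 0], "rotation": [0, 0, 0], "claw": 70}, {"slide": [37.5, -0.4, 0], "rotation": [0, 0, 0], "claw": 70}, {"slide": [37.5, -0.4, 0], "rotation": [0, 0, 0], "claw": 70}, {"slide": [37.5, -0.4, 0], "rotation": [0, 0, 0], "claw": 70}, {"slide": [0, 0, 0], "rotation": [0, 0, -8], "claw": 70}, {"slide": [0, 0, 0], "rotation": [0, 0, -8], "claw": 70}, {"slide": [0, 0, 0], "rotation": [0, 0, 0], "claw": 70}, {"slide": [0, 0, 0], "rotation": [0, 0, 0], "claw": 70}], newtons=60)

```text
time_s: 8.52
position: [0.5926, 0.1264, 0.2471]
tool_rot: [-180.0, -0.0, 109.8]
ft_force: [-0.5, -0.3, -0.5]
opening: 0.82
```

```bash
python3 - <<'E'
from h import *
s=robot.sense(); print(s["time_s"],s["position"],s["tool_rot"],s["opening"],s["ft_force"],s["joint_positions"])
for n in ["wrist","side"]:
    p=robot.capture(n); cv2.imwrite(f"pics/{n}5.png",p["img"][:,:,::-1])
    w=cloud(p);P=w.reshape(-1,3); P=P[~np.isnan(P[:,0])]
    near=np.hypot(P[:,0]-.595,P[:,1]-.126)
    g=P[(near<.03)&(P[:,2]>.152)&(P[:,2]<.172)]
    if len(g)>10: print("grip",len(g),circ(g,.018))
E
```

```text
8.525 [0.59259649 0.12643029 0.24706103] [-1.79980376e+02 -6.51780087e-03  1.09787575e+02] 0.8198838134463423 [-0.53071673 -0.27720803 -0.53070746] [ 5.06611887e+00  2.42003714e+01 -4.99000971e-01  6.53212632e+01
  1.31710273e-03  7.52785425e+01]
grip 319 (array([0.59448442, 0.12577883, 0.018     ]), np.float64(0.00018352088581890134))
grip 66 (array([0.59393077, 0.12594963, 0.018     ]), np.float64(0.001195430184633905))
```

View pics/wrist5.png

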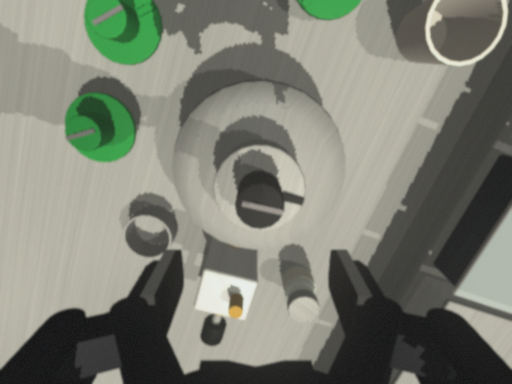

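The black grip at (262,200) is between the fingers, and its axis fits (0.5946, 0.1260). I'll shift by +1.8/−1.0 mm and descend 101 mm.

Request:
drive_tool(commands=[{"slide": [-1, 1.8, 30], "rotation": [0, 0, 0], "claw": 70}, {"slide": [0, 0, 30], "rotation": [0, 0, 0], "claw": 70}, {"slide": [0, 0, 25], "rotation": [0, 0, 0], "claw": 70}, {"slide": [0, 0, 16], "rotation": [0, 0, 0], "claw": 70}, {"slide": [0, 0, 0], "rotation": [0, 0, 0], "claw": 70}, {"slide": [0, 0, 0], "rotation": [0, 0, 0], "claw": 20}, {"slide": [0, 0, 0], "rotation": [0, 0, 0], "claw": 20}, {"slide": [0, 0, 0], "rotation": [0, 0, 0], "claw": 20}, {"slide": [0, 0, 0], "rotation": [0, 0, 0], "claw": 20}, {"slide": [0, 0, 0], "rotation": [0, 0, 0], "claw": 20}], newtons=60)

```text
time_s: 9.88
position: [0.5958, 0.1262, 0.1478]
tool_rot: [179.8, 0.0, 109.9]
ft_force: [0.1, 0.4, 6.7]
opening: 0.401
```

Gripped: the opening is 0.401, about 34 mm. I'll try counter-clockwise first (world +yaw = tool −z) in small turns.

Request:
drive_tool(commands=[{"slide": [0, 0, 0], "rotation": [0, 0, -4], "claw": 20}, {"slide": [0, 0, 0], "rotation": [0, 0, -4], "claw": 20}, {"slide": [0, 0, 0], "rotation": [0, 0, 0], "claw": 20}])

```text
time_s: 10.25
position: [0.5959, 0.1262, 0.1478]
tool_rot: [179.8, 0.1, 117.9]
ft_force: [-0.8, -1.0, 5.1]
opening: 0.404
```

```bash
python3 - <<'E'
from h import *
s=robot.sense(); print(s["tool_rot"],s["wrist_torque"],s["ft_force"])
E
```

```text
[1.79844720e+02 7.17559118e-02 1.17940295e+02] [-0.02472091  0.0684569   0.15203066] [-0.83711394 -0.97051014  5.08337675]
```

Request:
drive_tool(commands=[{"slide": [0, 0, 0], "rotation": [0, 0, -5], "claw": 20}, {"slide": [0, 0, 0], "rotation": [0, 0, -5], "claw": 20}, {"slide": [0, 0, 0], "rotation": [0, 0, 0], "claw": 20}])

```text
time_s: 10.62
position: [0.596, 0.1262, 0.1478]
tool_rot: [179.9, 0.1, 127.9]
ft_force: [0.1, 0.3, 6.2]
opening: 0.407
```

```bash
python3 - <<'E'
from h import *
s=robot.sense(); print(s["tool_rot"],s["wrist_torque"],s["ft_force"])
E
```

```text
[1.79852053e+02 9.97393344e-02 1.27944781e+02] [0.02319564 0.01381648 0.1481023 ] [0.08960868 0.32517961 6.23538891]
```

18° turned with torque steady at 0.15 N m and no stop. I'll continue, then check the rib for slipping.

Request:
drive_tool(commands=[{"slide": [0, 0, 0], "rotation": [0, 0, -6], "claw": 20}, {"slide": [0, 0, 0], "rotation": [0, 0, -6], "claw": 20}, {"slide": [0, 0, 0], "rotation": [0, 0, 0], "claw": 20}])

```text
time_s: 11.0
position: [0.5959, 0.1262, 0.1478]
tool_rot: [179.9, 0.1, 140.0]
ft_force: [1.1, -0.9, 5.7]
opening: 0.402
```

```bash
python3 - <<'E'
from h import *
s=robot.sense(); print(s["tool_rot"],s["wrist_torque"],s["ft_force"],s["position"])
p=robot.capture("wrist"); cv2.imwrite(f"pics/wrist6.png",p["img"][:,:,::-1])
p=robot.capture("scene"); cv2.imwrite(f"pics/scene6.png",cv2.resize(p["img"][150:270,180:310,::-1],None,fx=5,fy=5,interpolation=2))
E
```

```text
[1.79873239e+02 1.24526378e-01 1.39955487e+02] [0.0814021  0.01657327 0.19975016] [ 1.14365076 -0.92284416  5.65138279] [0.59593404 0.1262496  0.14779346]
```

View pics/wrist6.png

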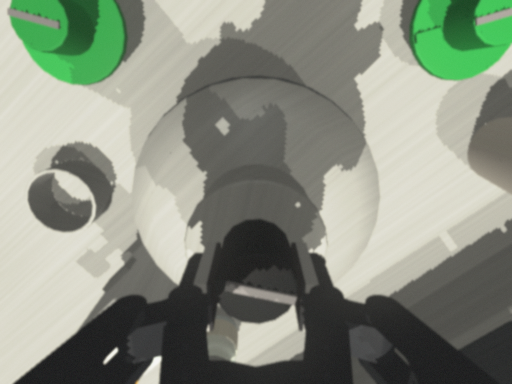

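View pics/scene6.png

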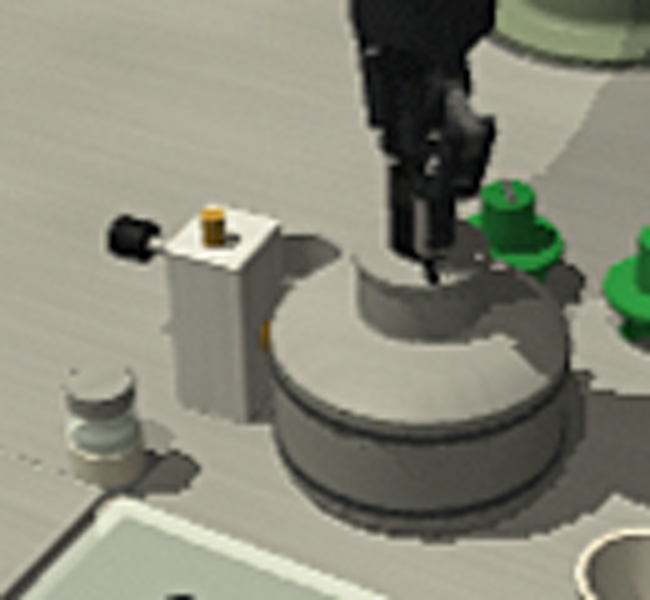

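The marker stripe at (258,295) still has the same tilt in the wrist view. The rib moved right in the scene crop, to (432,270), so the cap turned about 30° with the gripper and counter-clockwise loosens it. I'll go on to about 76°.

Request:
drive_tool(commands=[{"slide": [0, 0, 0], "rotation": [0, 0, -6], "claw": 20}, {"slide": [0, 0, 0], "rotation": [0, 0, -7], "claw": 20}, {"slide": [0, 0, 0], "rotation": [0, 0, -7], "claw": 20}, {"slide": [0, 0, 0], "rotation": [0, 0, -7], "claw": 20}, {"slide": [0, 0, 0], "rotation": [0, 0, -7], "claw": 20}, {"slide": [0, 0, 0], "rotation": [0, 0, -7], "claw": 20}, {"slide": [0, 0, 0], "rotation": [0, 0, -5], "claw": 20}, {"slide": [0, 0, 0], "rotation": [0, 0, 0], "claw": 20}])

```text
time_s: 12.1
position: [0.5962, 0.1265, 0.1478]
tool_rot: [180.0, 0.2, -174.1]
ft_force: [1.7, 0.4, 4.6]
opening: 0.404
```

Request:
drive_tool(commands=[{"slide": [0, 0, -2], "rotation": [0, 0, 0], "claw": 20}, {"slide": [0, 0, -3], "rotation": [0, 0, 0], "claw": 20}, {"slide": [0, 0, 0], "rotation": [0, 0, 0], "claw": 20}], newtons=70)

```text
time_s: 12.48
position: [0.5945, 0.1263, 0.1509]
tool_rot: [180.0, -0.0, -174.1]
ft_force: [2.5, 1.8, -5.3]
opening: 0.401
```

```bash
python3 - <<'E'
from h import *
s=robot.sense(); print(s["tool_rot"],s["wrist_torque"],s["ft_force"],s["position"],s["joint_positions"])
E
```

```text
[ 1.79978274e+02 -3.68360286e-02 -1.74104464e+02] [ 0.28678696 -0.3995692  -0.06734405] [ 2.50377144  1.81873756 -5.27890542] [0.59453184 0.12626318 0.15091981] [ 5.02409534e+00  2.82412003e+01 -8.63434064e+00  5.31616213e+01
  2.11628022e-02 -8.71440176e-01]
```

Free: it rose 3 mm with only the cap's weight on the wrist. Lifting to +100 mm.

Request:
drive_tool(commands=[{"slide": [0, 0, -8], "rotation": [0, 0, 0], "claw": 20}, {"slide": [0, 0, -10], "rotation": [0, 0, 0], "claw": 20}, {"slide": [0, 0, -12], "rotation": [0, 0, 0], "claw": 20}, {"slide": [0, 0, -15], "rotation": [0, 0, 0], "claw": 20}, {"slide": [0, 0, -15], "rotation": [0, 0, 0], "claw": 20}, {"slide": [0, 0, -15], "rotation": [0, 0, 0], "claw": 20}, {"slide": [0, 0, -12], "rotation": [0, 0, 0], "claw": 20}, {"slide": [0, 0, -8], "rotation": [0, 0, 0], "claw": 20}, {"slide": [0, 0, -2], "rotation": [0, 0, 0], "claw": 20}, {"slide": [0, 0, 0], "rotation": [0, 0, 0], "claw": 20}])

```text
time_s: 13.72
position: [0.5946, 0.1261, 0.248]
tool_rot: [180.0, -0.0, -174.1]
ft_force: [-0.7, -0.3, -5.2]
opening: 0.4
```

Request:
drive_tool(commands=[{"slide": [0, 0, 0], "rotation": [0, 0, 0], "claw": 20}, {"slide": [0, 0, 0], "rotation": [0, 0, 0], "claw": 20}, {"slide": [0, 0, 0], "rotation": [0, 0, 0], "claw": 20}, {"slide": [0, 0, 0], "rotation": [0, 0, 0], "claw": 20}])

```text
time_s: 14.22
position: [0.5947, 0.1261, 0.2482]
tool_rot: [180.0, -0.0, -174.1]
ft_force: [-0.9, 0.5, -4.4]
opening: 0.395
```

```bash
python3 - <<'E'
from h import *
s=robot.sense(); print(s["time_s"],s["tool_rot"],s["ft_force"],s["position"],s["opening"],abs(s["qvel"]).max())
for n in ["scene","side"]:
    p=robot.capture(n); w=cloud(p);P=w.reshape(-1,3); P=P[~np.isnan(P[:,0])]
    cv2.imwrite(f"pics/{n}7.png",p["img"][:,:,::-1])
    near=np.hypot(P[:,0]-.5946,P[:,1]-.126)
    f=P[(near<.05)&(P[:,2]>.2315)&(P[:,2]<.243)]
    print(n,"flange",f.min(0),f.max(0))
    t=P[(near<.05)&(P[:,2]>.12)&(P[:,2]<.139)]; print("rim",len(t),t.min(0),t.max(0))
    k=P[(abs(P[:,0]-.607)<.022)&(P[:,1]>-.13)&(P[:,1]<-.047)&(P[:,2]>.08)&(P[:,2]<.112)]
    print("knob",k.min(0),k.max(0))
E
```

```text
14.225 [ 1.79999334e+02 -1.25741327e-02 -1.74098089e+02] [-0.93805998  0.45694747 -4.38818681] [0.59467048 0.12613044 0.24817558] 0.3948640503224564 0.09932484094488905
scene flange [0.56231726 0.08924335 0.23193187] [0.63369408 0.16377001 0.24298341]
rim 241 [0.5614021  0.09261621 0.12004623] [0.63279883 0.1629782  0.13212339]
knob [ 0.59738804 -0.07286897  0.08117524] [ 0.62326193 -0.0472537   0.1078253 ]
side flange [0.55480652 0.0911404  0.2322154 ] [0.6296461  0.1640016  0.24298487]
rim 282 [0.55876238 0.09183512 0.1202226 ] [0.62836635 0.16571503 0.13711944]
knob [ 0.59484198 -0.07328792  0.09177953] [ 0.60577612 -0.0488159   0.11110401]
```

View pics/scene7.png

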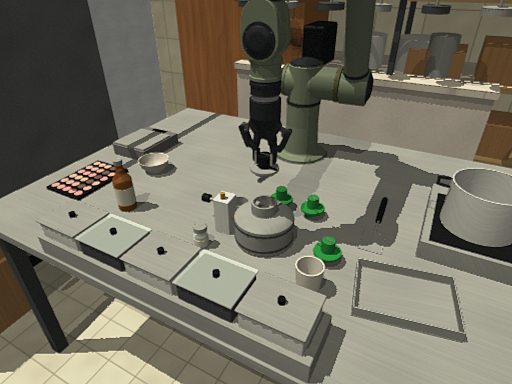

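View pics/side7.png

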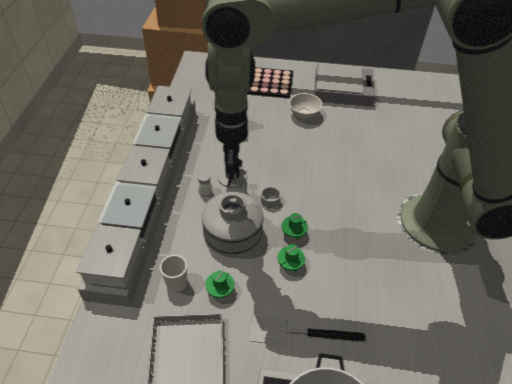

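The cap hangs level at scene (264,168), right above the open neck at (264,205). Flange and rim centres agree to about 1–2 mm, the knob is home, and the bystanders haven't moved. I'm handing it in.

```bash
python3 -c "
from cell import robot
print(robot.job_done())"
```

```text
the job is handed in; nothing more can be done
None
```

The job was handed in at about 14.3 s of the 64 s allowed, with the gripper still holding the cap over the open tank.

- **Vent:** I pinched the knob and pulled it 40 mm out to its hard stop, where the force rose with no further motion. I then pushed it back until it stopped. The last pictures put its outer face at y = −0.073, as at the start.
- **Cap:** The first direction tried, counter-clockwise seen from above, went easily with no stop at about 0.15 N m. Midway the rib and stripe showed the cap turning with the gripper. I turned it 76° in all and lifted it straight out.
- **Final hold:** The cap is level and still, 100 mm above its seat. The wrist carries about 5 N, which fits the cap's weight. In depth, its centre is over the mouth to within about 2 mm, and I saw nothing else on the counter moved.

One move call was refused at the start because each row needs every field filled in; nothing moved, and no checks failed or disagreed.

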